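Clamp the oxygen cylinder and set its flow to 7

TASK

First swing the red cam lever (counter-clockwise seen from above) until the cam takes up the gap at the blue cylinder's foot and squeezes the orange buffers lightly, by about 3.5 mm, so that the gauge needle stands in the green; do not overrun into the red. Then turn the oxygen flow dial so that it clicks in at 7 against the red arrow, and let go. Leave the bottle, jar, carton and glass standing where they are.

Things in the scene. Friction and masses are not known exactly. Their poses are not given: they have to be found in the camera images.
- cylinder_foot (a point): Centre of the flat foot of the blue oxygen cylinder, 84 mm in diameter, lying level in a fixed white stand (base plate 130 x 390 mm), its axis 60 mm and its top 102 mm above the table. This point's axes are the stand's: +y runs along the cylinder from foot to regulator, z up. The dial's axis is 255 mm from here along +y.
- gauge (a point): Centre of the white gauge plate's top, 86 mm above the table, on the +x side of the stand: 74 mm (along x) by 100 mm. Its black needle shows the buffers' squeeze on an arc: yellow to 1.8 mm, green to 5.3 mm, then red.
- cylinder (a joint): How far the cylinder has been pushed along +y into the orange rubber buffers at its shoulder, m: 0 free, at most 0.010. The buffers push back with 1.5 N per mm.
- clamp_pivot (a point): Point on the vertical axis of the cam lever, 60 mm above the table, at the height of the cylinder's axis and in line with it, 18 to 27 mm beyond the foot (it differs each time). The cam is a 44 mm grey eccentric disc under the lever.
- lever_post (a point): Centre of the upright red grip post of the cam lever: 18 mm in diameter, 50 mm tall (from 82 to 132 mm above the table), 90 mm from the lever's axis; this point is 107 mm above the table. The lever's flat red arm (16 mm wide, 8 mm thick, its top at 82 mm) joins it to the axis.
- lever (a joint): Lever angle, rad, grows counter-clockwise seen from above, 0 to 2.4; 0 is open (the arm then points to the stand's -x side, at 200 degrees from the stand's +x). The cam's reach from the lever's axis towards the foot is 22 mm - 12 mm x cos(angle + 0.5). Friction (about 0.2 N m) keeps the lever where it is left.
- dial_grip (a point): On the vertical axis of the flow dial, at the middle of its round green grip neck: 36 mm in diameter (fluted, knurls under 2 mm), 36 mm tall, from 107 to 143 mm above the table; this point is 125 mm above the table. Below the neck is the black numbered skirt, 88 mm in diameter, its top at 107 mm. The dial is carried by the cylinder and moves with it.
- dial (a joint): Dial angle, rad, grows counter-clockwise seen from above, 0 to 3.6. White numerals 0 to 8 on the skirt: number n stands at the fixed red arrow (on the stand's +x side of the dial) at angle 0.45 x n, so 7 is at 3.15. A spring ball clicks in at each number with about 0.2 N m and pulls the dial into the nearest one when let go.
- dropper_mid (a point): Bystander: amber bottle with a black cap, 50 mm in diameter, 150 mm tall, standing on the table; the point is half-way up.
- jar_mid (a point): Bystander: white jar with a blue lid, 58 mm in diameter (lid under 62), 115 mm tall, standing on the table; the point is half-way up.
- carton_mid (a point): Bystander: white and blue carton, 42 x 38 mm, 140 mm tall, standing on the table; the point is half-way up.
- cup_glass_mid (a point): Bystander: clear cupping glass, 58 mm in diameter, 82 mm tall, standing mouth down on the table; the point is half-way up.

How it is judged:
By the outcome, as a careful person would: the job done as asked, in the order asked, and still so for the second after the job is handed in, with the robot touching nothing.
It also fails if it takes over 61 s, if anything falls off the work surface, if the arm or the gripper's body presses on something with over 40 N, if the wrist force passes 120 N, or if a joint passes its speed limit or range.

ROBOT

A 6-joint arm with a two-finger parallel gripper is mounted at the origin on the work surface. World frame = base frame: x ahead of the robot, y to its left, z up, the work surface at z = 0. Lengths are in m, angles in rad, forces in N, time in s.
With the tool pointing down it reaches from about 0.275 to 0.85 m from the base axis. Payload 5.2 kg.
Tool frame: the origin (TCP) lies midway between the tips of the shut fingers; the grasp point (between the pads) lies bot.grip_point_offset behind it (bot.grip_point_offset is the distance from the TCP to the grasp point, in m); y points along the fingers, z is the direction in which the jaws open and shut, and the axes are right-handed (so a half turn about y gives the same grasp; the last joint's range is limited). The gripper opens to 85 mm and grips with 20 to 120 N. Pads are 22 mm wide; open, the fingers measure 114 mm over their backs; the gripper's body (76 mm by 85 mm) begins 54 mm behind the grasp point. The pads swing forward as they close: fully open they stand 13 mm farther back than shut.
Start: joints at [1.09, 0.259, 1.535, -0, 1.348, -0.203], TCP at [0.151, 0.529, 0.231] pointing down, gripper open.
Joint ranges: [-3.14, 3.14], [-0.91, 2.08], [0.19, 2.58], [-1.22, 4.36], [0.22, 2.71], [-3.12, 3.12]. Speed limits (rad/s): [2.57, 2.57, 3.14, 3.14, 3.14, 3.14].

INTERFACE

Orientations are given as a unit quaternion [w, x, y, z].
In Python, from station import bot gives the robot as it stands. The module is installed in compiled form; this text tells all that it offers.
- The arm moves only by the shell command python3 -m handwheel 'ROWS' [FORCE]. ROWS is JSON, one flat list of numbers, 7 for each row, row after row: the turn, a rotation vector about the tool's x, y, z in units of 6 degrees (1.0 is 6 degrees), then the shift along the tool's x, y, z in units of 25 mm (1.0 is 25 mm), then the opening in per cent of the stroke, from 0 (shut) to 100 (fully open). A call has 1 to 5 rows; each row is the pose to reach, as a shift and turn from the pose commanded when the call began, along the tool's axes at that moment; what a row does not reach only later rows make up. A row lasts 1/10 s, in which the tool goes at most 50 mm and 8.59 degrees, less where a joint would pass 70% of its speed; a pose out of reach is approached as far as the arm can. A call with a gripper value outside its range is refused whole. The fingers move at their own pace and stop on an object; FORCE is the grip in N (left out, the last holds). Time passes only in rows, so rows that repeat a pose let the fingers close. It gives the time, the measured TCP pose, the force and the opening at its end, in the units of the state.
- bot.get_state(): the state, without advancing time (a new reading comes with each control period).
- bot.capture(name): name is "scene" or "top" or "wrist"; returns a dict with "frame" (400x640x3 uint8, red, green, blue), "K" (3x3 intrinsics, pixels), "k1" (the pictures are not rectified: a ray, as slopes to the right and down, at radius r is drawn at 1 + k1 r^2 times it, then the intrinsics apply), "world_from_camera" (4x4, takes a point from camera to world coordinates); the wrist camera has in their place "mount" (4x4, takes a point from camera to tool coordinates, whose origin is the TCP and whose axes are the tool frame's). Camera axes: x right, y up, looking along -z (the intrinsics and any distortion apply to the point x, -y, -z); pixel columns grow to the right and rows downward; lengths in m; the calibration is good to about 2 mm. A picture is of the moment at which its call begins: read the wrist's pose just before it. There is no depth.
- bot.sign_off(): hands the job in, once; it reports no verdict.
Trained networks look in the newest picture that a camera, given by its name, has taken for a name from the list of things; names that differ only in an ending like _2 or _b are one class to them, and where a whole thing is asked for, a point or a joint stands for the part that bears it (a point fixed in the world has none). Each returns a list of dicts, best first, with "p" (0 to 1); they miss things now and then, are a little off and sometimes report something else, mostly with a low value. They report only what shows in the picture. A call takes as long as a camera call.
- bot.regions_of(name, camera): "pixels" (400x640 bool, what is visible of it) and "extent" ([left, top, right, bottom] in pixels, round what is visible of it).
The state is a dict: "t": time; "qpos": joint angles; "joint_vel": joint speeds; "joint_efforts": joint torques, N m; "eef_pos": TCP position; "orientation": TCP orientation; "wrist_force": force on the tool from outside, world axes, zero at the start; "wrist_torque": the same for the moment, N m; "width": finger opening in m.
Only numpy, scipy, OpenCV 4.12 (cv2) and the standard library are available. Lean on these libraries where they do the work, as an engineer would, in place of code of your own. Each camera call takes 0.05 s, during which the arm holds its last target.

## Working session

There is one attempt and no reset: what is moved stays moved. The work goes in short steps, Python scripts to look and compute and a shell command to move; the robot and the scene stay as the last step left them, time stands still between calls to the robot, and variables do not carry over. Pictures are saved under pics/ and viewed, and the job is handed in when it is done.

```bash
mkdir -p pics; python3 - <<'E'
from station import bot
import cv2
s=bot.get_state()
for k,v in s.items(): print(k,v)
print(bot.grip_point_offset)
for n in("scene","top","wrist"):
    c=bot.capture(n); cv2.imwrite(f"pics/{n}0.png",c["frame"][:,:,::-1])
    print(n,c["K"],c["k1"],c.get("world_from_camera",c.get("mount")))
E
```

```text
t 0.0
qpos [ 1.09020299e+00  2.59328945e-01  1.53608812e+00  2.39535858e-05
  1.34800435e+00 -2.02762223e-01]
joint_vel [ 6.13675317e-04  2.13913785e-04  7.05341361e-04  3.36900809e-03
 -4.49202313e-05 -4.44820701e-04]
joint_efforts [ 3.29389302e-03 -4.46049786e+01 -2.90567923e+01 -2.30247688e-04
  1.19882231e-02 -5.62337061e-05]
eef_pos [0.15054824 0.52844405 0.23048024]
orientation [-0.69968806  0.70090091 -0.09813875  0.09768991]
wrist_force [0.08427937 0.59105439 0.00157332]
wrist_torque [-0.04024772 -0.00031648  0.01002492]
width 0.08552034058839234
0.0187
scene [[495.72967876   0.         329.43973832]
 [  0.         495.72967876 199.01642984]
 [  0.           0.           1.        ]] -0.0847905092025175 [[-0.61230522 -0.65941662  0.43617891  0.87661695]
 [ 0.79059025 -0.50576879  0.34520281  0.30909111]
 [-0.00702679  0.55620828  0.83101322  0.76842085]
 [ 0.          0.          0.          1.        ]]
top [[366.56965292   0.         319.97625053]
 [  0.         366.56965292 195.90660313]
 [  0.           0.           1.        ]] -0.051343105455952644 [[ 7.36059966e-04  9.98237670e-01 -5.93381241e-02  4.77648434e-01]
 [-9.99993670e-01  9.41320485e-04  3.43128914e-03  4.44204760e-02]
 [ 3.48109826e-03  5.93352229e-02  9.98232044e-01  7.72037566e-01]
 [ 0.00000000e+00  0.00000000e+00  0.00000000e+00  1.00000000e+00]]
wrist [[281.85279696   0.         314.37654148]
 [  0.         281.85279696 200.72555279]
 [  0.           0.           1.        ]] 0.005430544710594685 [[ 8.76264556e-04 -9.56555431e-01 -2.91549208e-01 -7.51685792e-02]
 [ 4.40893389e-04  2.91549661e-01 -9.56555592e-01 -1.42166547e-01]
 [ 9.99999519e-01  7.09653643e-04  6.77213600e-04 -2.00391650e-05]
 [ 0.00000000e+00  0.00000000e+00  0.00000000e+00  1.00000000e+00]]
```

View pics/scene0.png

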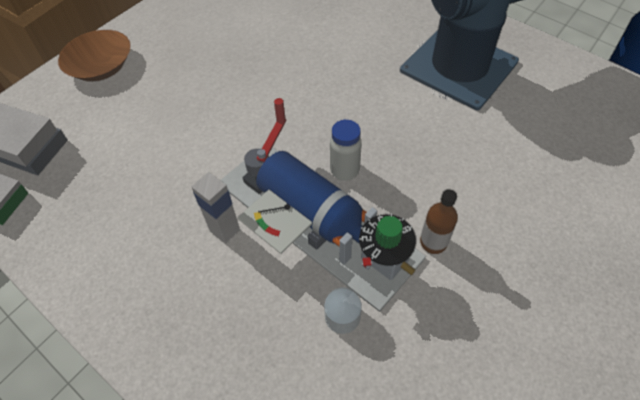

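View pics/top0.png

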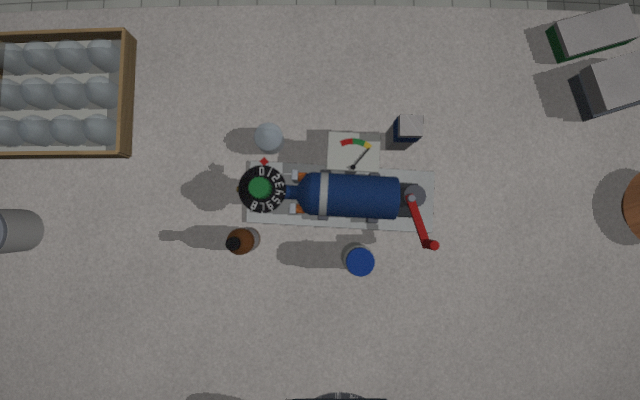

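View pics/wrist0.png

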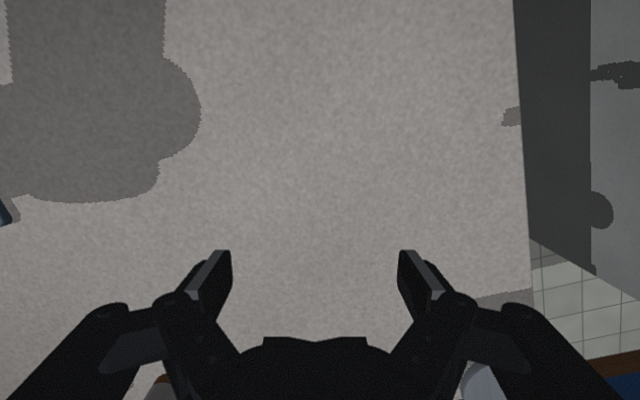

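```bash
cat >h.py <<'E'
import numpy as np, cv2
from station import bot
from scipy.spatial.transform import Rotation as R
def rot():
    q=bot.get_state()["orientation"]; return R.from_quat([q[1],q[2],q[3],q[0]])
def W(c,st=None):
    if "world_from_camera" in c: return c["world_from_camera"]
    q=st["orientation"];T=np.eye(4);T[:3,:3]=R.from_quat([q[1],q[2],q[3],q[0]]).as_matrix();T[:3,3]=st["eef_pos"]
    return T@c["mount"]
def und(c,uv):
    K=c["K"];d=np.array([c["k1"],0,0,0,0.])
    return cv2.undistortPoints(np.array(uv,float).reshape(-1,1,2),K,d).reshape(-1,2)
def p2w(c,uv,z,M=None):
    M=c["world_from_camera"] if M is None else M
    n=und(c,uv); d=np.c_[n[:,0],-n[:,1],-np.ones(len(n))]@M[:3,:3].T
    o=M[:3,3]; return o+d*((z-o[2])/d[:,2])[:,None]
def w2p(c,P,M=None):
    M=c["world_from_camera"] if M is None else M
    P=np.array(P,float).reshape(-1,3); q=(P-M[:3,3])@M[:3,:3]
    q=q*[1,-1,-1]
    return cv2.projectPoints(q,np.zeros(3),np.zeros(3),c["K"],np.array([c["k1"],0,0,0,0.]))[0].reshape(-1,2)
E
python3 - <<'E'
from h import *
for cam in("top","scene"):
    c=bot.capture(cam)
    for n,z in(("cylinder_foot",.06),("gauge",.086),("cylinder",.06),("lever_post",.107),("lever",.08),("dial_grip",.125),("dial",.1),("dropper_mid",.075),("jar_mid",.0575),("carton_mid",.07),("cup_glass_mid",.041)):
        for r in bot.regions_of(n,cam)[:2]:
            m=r["pixels"]; ys,xs=np.nonzero(m)
            if len(xs)==0: continue
            uv=(xs.mean(),ys.mean()); print(cam,n,round(r["p"],2),np.round(r["extent"]),np.round(uv,1),p2w(c,uv,z)[0].round(4))
    f=c["frame"][:,:,::-1]
    cr=f[110:270,210:460] if cam=="top" else f[80:340,180:470]
    cv2.imwrite(f"pics/{cam}1.png",cv2.resize(cr,None,fx=800/cr.shape[1]*.99 if cam=="top" else 2.2,fy=800/cr.shape[1]*.99 if cam=="top" else 2.2,interpolation=cv2.INTER_CUBIC))
E
```

```text
top cylinder_foot 0.82 [236. 159. 398. 219.] [321.7 192.7] [0.5263 0.0387 0.06  ]
top gauge 0.95 [239. 133. 438. 235.] [334.5 188.8] [0.5318 0.0149 0.086 ]
top gauge 0.72 [239. 158. 399. 217.] [321.8 192.8] [0.5243 0.0386 0.086 ]
top cylinder 0.85 [238. 154. 401. 219.] [321.3 192.6] [0.5265 0.0394 0.06  ]
top lever_post 0.8 [401. 186. 438. 250.] [417.5 212.2] [ 0.4876 -0.1354  0.107 ]
top lever 0.73 [399. 184. 438. 250.] [418.1 214.1] [ 0.4844 -0.1439  0.08  ]
top lever 0.46 [236. 164. 285. 212.] [262.  188.5] [0.5328 0.1519 0.08  ]
top dial_grip 0.82 [237. 162. 287. 212.] [261.8 188.3] [0.5296 0.1453 0.125 ]
top dial 0.7 [238. 166. 289. 214.] [261.7 188.4] [0.5313 0.1493 0.1   ]
top dropper_mid 0.85 [227. 225. 263. 256.] [242.6 240. ] [0.4352 0.1887 0.075 ]
top jar_mid 0.59 [339. 242. 372. 279.] [356.9 258.5] [ 0.3986 -0.0297  0.0575]
top carton_mid 0.86 [382. 114. 427. 154.] [403.5 132.7] [ 0.643  -0.1207  0.07  ]
top cup_glass_mid 0.9 [253. 123. 287. 152.] [269.3 138.2] [0.6379 0.1443 0.041 ]
scene cylinder_foot 0.72 [324. 289. 364. 335.] [342.4 310. ] [0.6514 0.1529 0.06  ]
scene
[... 576 characters left out ...]
153. 426. 309.] [328.  226.9] [0.5595 0.0543 0.08  ]
scene dial_grip 0.85 [358. 214. 417. 265.] [387.7 239.1] [0.5429 0.1541 0.125 ]
scene dial 0.71 [359. 212. 417. 264.] [387.6 239.1] [0.53  0.148 0.1  ]
scene dropper_mid 0.91 [420. 191. 458. 254.] [439.5 223.8] [0.4418 0.1934 0.075 ]
scene jar_mid 0.61 [328. 121. 364. 179.] [345.  149.7] [ 0.3991 -0.0305  0.0575]
scene carton_mid 0.95 [190. 172. 238. 239.] [216.3 206.9] [ 0.639  -0.1227  0.07  ]
scene carton_mid 0.21 [358. 212. 418. 265.] [387.5 239. ] [0.5144 0.1406 0.07  ]
scene cup_glass_mid 0.95 [324. 286. 363. 335.] [342.4 310.7] [0.6463 0.1494 0.041 ]
scene cup_glass_mid 0.38 [358. 212. 416. 264.] [387.6 239.1] [0.4994 0.1338 0.041 ]
```

View pics/top1.png

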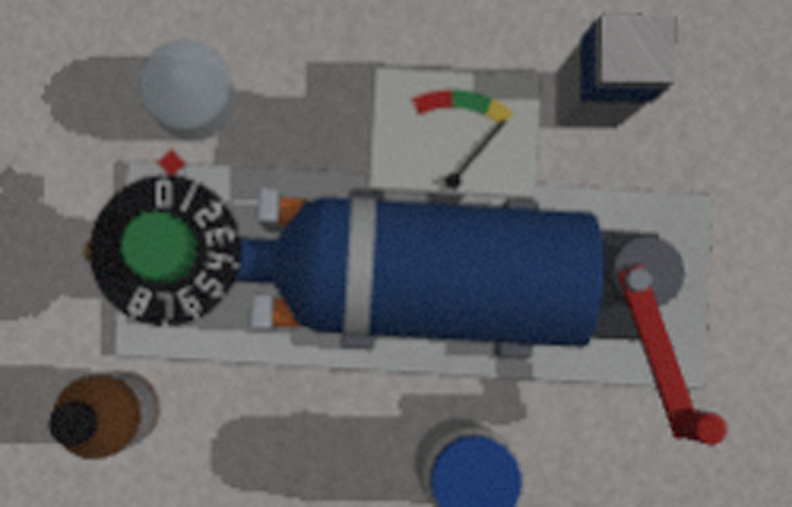

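View pics/scene1.png

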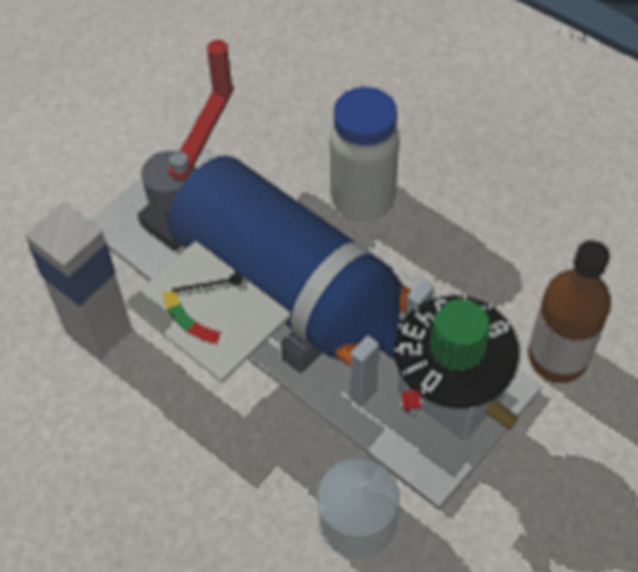

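```bash
cat >fit.py <<'E'
from h import *
from scipy.optimize import minimize
a=np.linspace(0,2*np.pi,24,endpoint=False)
def cyl(x,y,r,z0,z1): return np.r_[np.c_[x+r*np.cos(a),y+r*np.sin(a),0*a+z0],np.c_[x+r*np.cos(a),y+r*np.sin(a),0*a+z1]]
def ras(c,hulls,M,S=8):
    m=np.zeros((400*2,640*2),np.uint8)
    for P in hulls:
        q=w2p(c,P,M); h=cv2.convexHull(np.round((q*2+.5)*16).astype(np.int32))
        cv2.fillConvexPoly(m,h,255,shift=4)
    return cv2.resize(m,(640,400),interpolation=cv2.INTER_AREA)/255.
def fit(views,model,x0,step):
    def cost(p):
        t=0
        for c,mk,M in views:
            r=ras(c,model(p),M); t+=1-np.minimum(r,mk).sum()/np.maximum(r,mk).sum()
        return t/len(views)
    s=np.vstack([x0]+[np.array(x0)+np.eye(len(x0))[i]*step[i] for i in range(len(x0))])
    r=minimize(cost,x0,method="Nelder-Mead",options=dict(initial_simplex=s,xatol=1e-5,fatol=1e-5,maxiter=300))
    return r.x,r.fun
def green(f):
    h=cv2.cvtColor(f,cv2.COLOR_RGB2HSV); return ((abs(h[...,0].astype(int)-65)<18)&(h[...,1]>110)).astype(float)
def red(f):
    h=cv2.cvtColor(f,cv2.COLOR_RGB2HSV); return (((h[...,0]<6)|(h[...,0]>172))&(h[...,1]>130)).astype(float)
def near(mk,box):
    o=np.zeros_like(mk);l,t,r,b=box;o[t:b,l:r]=mk[t:b,l:r];return o
def dialm(p): return [cyl(p[0],p[1],.0175,.107,.143)]
def levm(p):  # pivot x,y, world angle
    u=np.array([np.cos(p[2]),np.sin(p[2])]);n=np.array([-u[1],u[0]])*.008
    e=p[:2]+u*.09
    arm=[np.r_[q,z] for q in(p[:2]+n+u*.006,p[:2]-n+u*.006,e+n,e-n) for z in(.074,.082)]
    return [np.array(arm),cyl(e[0],e[1],.009,.074,.132)]
E
python3 - <<'E'
from fit import *
V=[]
for cam,gb,rb in(("top",(235,160,290,215),(395,180,445,255)),("scene",(365,205,410,250),(240,95,290,165))):
    c=bot.capture(cam); V.append((c,near(green(c["frame"]),gb),near(red(c["frame"]),rb),None))
    print(cam,V[-1][1].sum(),V[-1][2].sum())
for sel in([0],[1],[0,1]):
    print(sel,"dial",fit([(V[i][0],V[i][1],None) for i in sel],dialm,[.53,.145],[.005,.005]))
    x,f=fit([(V[i][0],V[i][2],None) for i in sel],levm,[.53,-.135,np.radians(202)],[.005,.005,.05])
    print("lever",x,np.degrees(x[2]),"post",x[:2]+.09*np.array([np.cos(x[2]),np.sin(x[2])]),f)
E
```

```text
top 423.0 479.0
scene 660.0 316.0
[0] dial (array([0.53110516, 0.14842456]), np.float64(0.07410929435986446))
lever [ 0.51461558 -0.12692912  3.50630474] 200.8964630639387 post [ 0.43053519 -0.15903035] 0.2067694147346043
[1] dial (array([0.53131052, 0.14759741]), np.float64(0.05781029056242304))
lever [ 0.51324751 -0.1268134   3.5378045 ] 202.7012663858374 post [ 0.43021985 -0.16154678] 0.5327828040561053
[0, 1] dial (array([0.53118773, 0.14804204]), np.float64(0.07371836847020274))
lever [ 0.5150667  -0.12858129  3.47333971] 199.00770642378015 post [ 0.42997397 -0.15789387] 0.3694966324722058
```

```bash
python3 - <<'E'
from fit import *
o=[]
for cam,rb in(("top",(390,175,450,260)),("scene",(240,90,295,175))):
    c=bot.capture(cam);f=c["frame"].astype(int)
    mk=near(((f[...,0]>1.6*f[...,1])&(f[...,0]>1.6*f[...,2])&(f[...,0]>50)).astype(float),rb)
    x,fv=fit([(c,mk,None)],levm,[.52,-.13,np.radians(199)],[.005,.005,.05])
    print(cam,mk.sum(),x,np.degrees(x[2]),"post",x[:2]+.09*np.array([np.cos(x[2]),np.sin(x[2])]),fv)
    im=np.ascontiguousarray(c["frame"][:,:,::-1]); r=ras(c,levm(x),None)
    l,t,rr,b=rb; A=cv2.resize(im[t-5:b+5,l-5:rr+5],None,fx=6,fy=6,interpolation=cv2.INTER_CUBIC)
    k=cv2.resize((r[t-5:b+5,l-5:rr+5]>.5).astype(np.uint8),None,fx=6,fy=6)
    cs,_=cv2.findContours(k,0,2); B=A.copy(); cv2.drawContours(A,cs,-1,(255,255,0),1)
    k=cv2.resize((mk[t-5:b+5,l-5:rr+5]>.5).astype(np.uint8),None,fx=6,fy=6)
    cs,_=cv2.findContours(k,0,2); cv2.drawContours(A,cs,-1,(0,255,0),1)
    o.append(cv2.resize(A,(390,520)))
cv2.imwrite("pics/lev.png",np.hstack(o))
E
```

```text
top 486.0 [ 0.5160122  -0.12818307  3.46582979] 198.5774195352549 post [ 0.43070173 -0.15685578] 0.1984156520814503
scene 462.0 [ 0.5174801  -0.12639998  3.49903864] 200.48014667027178 post [ 0.43316868 -0.15788944] 0.3382235310150319
```

View pics/lev.png

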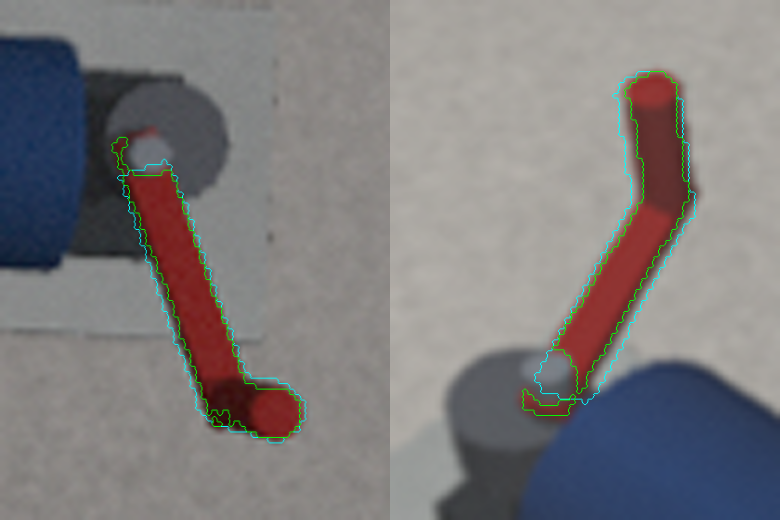

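```bash
cat >>h.py <<'E'
def now():
    s=bot.get_state(); m=rot().as_matrix(); j=m[:,2]
    print("t",round(s["t"],2),"pos",np.round(s["eef_pos"],4),"F",np.round(s["wrist_force"],1),"T",np.round(s["wrist_torque"],2),"w",round(s["width"]*1000,1),"q",np.round(s["qpos"],2),"jawdeg",round(np.degrees(np.arctan2(j[1],j[0])),1),"ydown",m[:,1].round(3))
    return s
def down(jd):
    z=np.array([np.cos(np.radians(jd)),np.sin(np.radians(jd)),0]); y=np.array([0,0,-1.]); return np.c_[np.cross(y,z),y,z]
def row(p,jd,base=None):
    s=bot.get_state(); m=rot().as_matrix() if base is None else base[1]; p0=s["eef_pos"] if base is None else base[0]
    t=R.from_matrix(m.T@down(jd)).as_rotvec(degrees=True)/6; d=m.T@(np.array(p)-p0)/.025
    return np.round(np.r_[t,d],2).tolist()
E
python3 - <<'E'
from h import *
now(); s=bot.get_state();print(rot().as_matrix().round(3))
for jd in(107,-73,17,-163): print(jd,row([.431,-.157,.21],jd))
E
```

```text
t 1.55 pos [0.1508 0.5289 0.2313] F [-0.1  0.4  0.7] T [0.03 0.01 0.04] w 85.8 q [ 1.09  0.26  1.54  0.    1.35 -0.2 ] jawdeg 74.1 ydown [-0.  0. -1.]
[[ 0.962 -0.     0.274]
 [-0.274  0.     0.962]
 [-0.    -1.     0.   ]]
107 [-0.0, -5.49, -0.0, 18.3, 0.85, -23.31]
-73 [0.0, 24.51, -0.0, 18.3, 0.85, -23.31]
17 [-0.0, 9.51, -0.0, 18.3, 0.85, -23.31]
-163 [-0.0, -20.49, 0.0, 18.3, 0.85, -23.31]
```

```bash
cat >>h.py <<'E'
def chain(way,p0=None,jd0=None):
    s=bot.get_state(); b=(np.array(s["eef_pos"]),rot().as_matrix())
    for p,jd in way:
        r=row(p,jd,b); print(np.round(p,3).tolist(),jd,r)
        b=(np.array(p),down(jd))
E
python3 - <<'E'
from h import *
a=np.array([.1508,.529,.231]);b=np.array([.431,-.157,.20])
chain([(a+(b-a)*k/4,74.1-147.1*k/4) for k in(1,2,3,4)])
E
```

```text
[0.221, 0.358, 0.223] 37.324999999999996 [-0.0, 6.13, -0.0, 4.57, 0.32, -5.83]
[0.291, 0.186, 0.216] 0.5499999999999972 [0.0, 6.13, 0.0, 7.15, 0.31, -1.93]
[0.361, 0.014, 0.208] -36.224999999999994 [0.0, 6.13, 0.0, 6.89, 0.31, 2.74]
[0.431, -0.157, 0.2] -73.0 [0.0, 6.13, 0.0, 3.88, 0.31, 6.31]
```

```bash
python3 -m handwheel '[0,6.13,0,4.57,0.32,-5.83,100, 0,6.13,0,4.57,0.32,-5.83,100, 0,6.13,0,4.57,0.32,-5.83,100, 0,6.13,0,4.57,0.32,-5.83,100, 0,6.13,0,4.57,0.32,-5.83,100]' 25
python3 -m handwheel '[0,6.13,0,7.15,0.31,-1.93,100, 0,6.13,0,7.15,0.31,-1.93,100, 0,6.13,0,7.15,0.31,-1.93,100, 0,6.13,0,7.15,0.31,-1.93,100, 0,6.13,0,7.15,0.31,-1.93,100]'
python3 -m handwheel '[0,6.13,0,6.89,0.31,2.74,100, 0,6.13,0,6.89,0.31,2.74,100, 0,6.13,0,6.89,0.31,2.74,100, 0,6.13,0,6.89,0.31,2.74,100, 0,6.13,0,6.89,0.31,2.74,100]'
python3 -m handwheel '[0,6.13,0,3.88,0.31,6.31,100, 0,6.13,0,3.88,0.31,6.31,100, 0,6.13,0,3.88,0.31,6.31,100, 0,6.13,0,3.88,0.31,6.31,100, 0,6.13,0,3.88,0.31,6.31,100]'
python3 - <<'E'
from h import *
s=now(); c=bot.capture("wrist"); cv2.imwrite("pics/w1.png",c["frame"][:,:,::-1])
M=W(c,s); print(w2p(c,[[.431,-.157,.132],[.516,-.128,.085]],M)); print(row([.431,-.157,.0935],-73))
E
```

```text
t: 2.05
eef_pos: [0.2216, 0.354, 0.2232]
orientation: [-0.632, 0.633, -0.316, 0.317]
wrist_force: [-0.3, 0.8, -0.2]
width: 0.0856
t: 2.55
eef_pos: [0.2923, 0.1826, 0.2157]
orientation: [-0.5, 0.5, -0.5, 0.501]
wrist_force: [-0.6, 1.2, -0.0]
width: 0.0851
t: 3.05
eef_pos: [0.3626, 0.0104, 0.2081]
orientation: [-0.317, 0.316, -0.632, 0.633]
wrist_force: [-0.2, 0.3, -0.4]
width: 0.0854
t: 3.55
eef_pos: [0.4323, -0.1617, 0.1999]
orientation: [-0.102, 0.101, -0.699, 0.701]
wrist_force: [0.3, 1.2, 0.5]
width: 0.0853
t 3.55 pos [ 0.4323 -0.1617  0.1999] F [0.3 1.2 0.5] T [-0.02  0.   -0.05] w 85.3 q [-0.6   0.12  1.79 -0.    1.23  0.68] jawdeg -73.5 ydown [ 0.001 -0.002 -1.   ]
[[308.58056935 212.18007568]
 [304.43464665  94.92669104]]
[-0.0, -0.08, 0.0, -0.02, 4.25, -0.1]
```

View pics/w1.png

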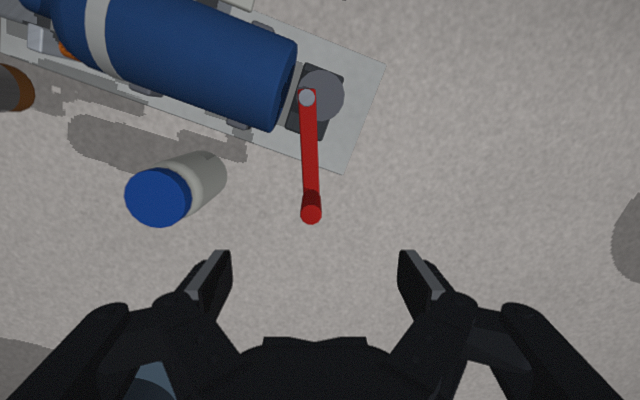

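```bash
python3 -m handwheel '[0,0,0,0,2,0.05,100, 0,0,0,0,3.5,0.05,70, 0,0,0,0,4.25,0.05,50, 0,0,0,0,4.25,0.05,30, 0,0,0,0,4.25,0.05,10]' 25
python3 -m handwheel '[0,0,0,0,0,0,0, 0,0,0,0,0,0,0, 0,0,0,0,0,0,0]' 25
python3 - <<'E'
from h import *
s=now(); c=bot.capture("wrist"); cv2.imwrite("pics/w2.png",c["frame"][:,:,::-1])
E
```

```text
t: 4.1
eef_pos: [0.4311, -0.1581, 0.0943]
orientation: [-0.105, 0.105, -0.699, 0.699]
wrist_force: [0.2, -0.1, 0.8]
width: 0.0283
t: 4.4
eef_pos: [0.4318, -0.1587, 0.0951]
orientation: [-0.105, 0.104, -0.699, 0.7]
wrist_force: [0.4, 0.8, 4.3]
width: 0.0173
t 4.4 pos [ 0.4318 -0.1587  0.0951] F [0.4 0.8 4.3] T [ 0.18  0.01 -0.01] w 17.3 q [-0.6   0.24  1.93  0.    0.97  0.68] jawdeg -73.0 ydown [ 0.002 -0.001 -1.   ]
```

View pics/w2.png

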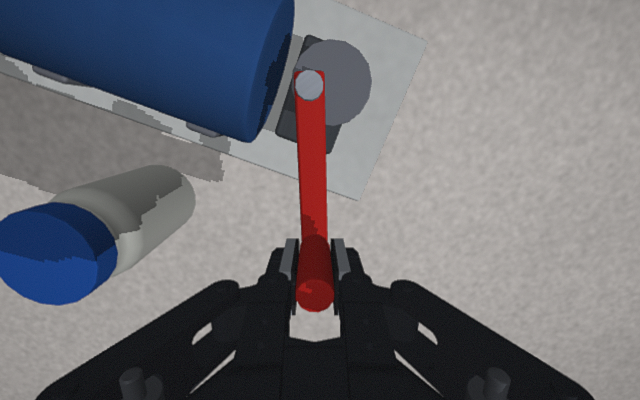

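```bash
python3 - <<'E'
from h import *
s=now(); c=bot.capture("wrist"); M=W(c,s)
for z in(.082,.086,.09): 
    p=p2w(c,[308.5,84.5],z,M)[0]; d=s["eef_pos"][:2]-p[:2]; print(z,p,np.hypot(*d),np.degrees(np.arctan2(d[1],d[0])))
E
```

```text
t 4.45 pos [ 0.4317 -0.1588  0.0951] F [0.1 0.  6. ] T [ 0.15  0.11 -0.  ] w 17.3 q [-0.6   0.24  1.93  0.    0.97  0.68] jawdeg -73.0 ydown [ 0.002 -0.001 -1.   ]
0.082 [ 0.51521668 -0.12976964  0.082     ] 0.08836316553502206 -160.83908065042417
0.086 [ 0.51486181 -0.12994727  0.086     ] 0.08796967026897597 -160.87249893238928
0.09 [ 0.51450694 -0.13012489  0.09      ] 0.08757620519835461 -160.90621751128307
```

```bash
cat >>h.py <<'E'
PIV=np.array([.5167,-.1294])
def arc(degs,piv=PIV,rotk=1.0,r=None):
    s=bot.get_state(); p=np.array(s["eef_pos"]); m=rot().as_matrix(); j=np.degrees(np.arctan2(m[1,2],m[0,2]))
    v=p[:2]-piv; a=np.arctan2(v[1],v[0]); r=np.hypot(*v) if r is None else r
    print("r",np.hypot(*v),"ang",np.degrees(a)%360)
    for d in degs:
        b=a+np.radians(d); q=np.r_[piv+r*np.array([np.cos(b),np.sin(b)]),p[2]]
        print(d,row(q,j+d*rotk,(p,m)))
E
python3 - <<'E'
from h import *
arc([7,14,21,28,35])
E
```

```text
r 0.08986223817736019 ang 199.07119257784842
7 [-0.02, -1.17, -0.02, -0.04, 0.0, 0.44]
14 [-0.02, -2.33, -0.01, -0.14, 0.0, 0.87]
21 [-0.02, -3.5, -0.01, -0.29, 0.0, 1.28]
28 [-0.02, -4.67, -0.01, -0.48, 0.0, 1.67]
35 [-0.02, -5.83, -0.01, -0.73, 0.01, 2.04]
```

```bash
python3 -m handwheel '[0,-1.17,0,-0.04,0,0.44,0, 0,-2.33,0,-0.14,0,0.87,0, 0,-3.5,0,-0.29,0,1.28,0, 0,-4.67,0,-0.48,0,1.67,0, 0,-5.83,0,-0.73,0,2.04,0]'
python3 - <<'E'
from h import *
now()
c=bot.capture("top");cv2.imwrite("pics/t2.png",cv2.resize(c["frame"][120:260,310:460,::-1],None,fx=4,fy=4,interpolation=cv2.INTER_CUBIC))
now();arc([7,14,20,25])
E
```

```text
t: 5.0
eef_pos: [0.4637, -0.202, 0.095]
orientation: [-0.311, 0.311, -0.635, 0.635]
wrist_force: [-2.3, 3.6, 8.4]
width: 0.0168
t 5.0 pos [ 0.4637 -0.202   0.095 ] F [-2.3  3.6  8.4] T [0.69 0.22 0.07] w 16.8 q [-0.63  0.32  1.82  0.    1.    0.03] jawdeg -37.8 ydown [ 0.001 -0.    -1.   ]
t 5.05 pos [ 0.4651 -0.203   0.0951] F [0.2 0.5 8. ] T [0.21 0.13 0.29] w 17.3 q [-0.63  0.32  1.82  0.    1.    0.02] jawdeg -37.4 ydown [ 0.002 -0.001 -1.   ]
r 0.08986632580752091 ang 234.97212090483112
7 [-0.02, -1.17, -0.01, -0.05, 0.0, 0.44]
14 [-0.02, -2.33, -0.0, -0.14, 0.0, 0.86]
20 [-0.02, -3.33, -0.0, -0.27, 0.0, 1.22]
25 [-0.02, -4.17, -0.0, -0.4, 0.0, 1.5]
```

View pics/t2.png

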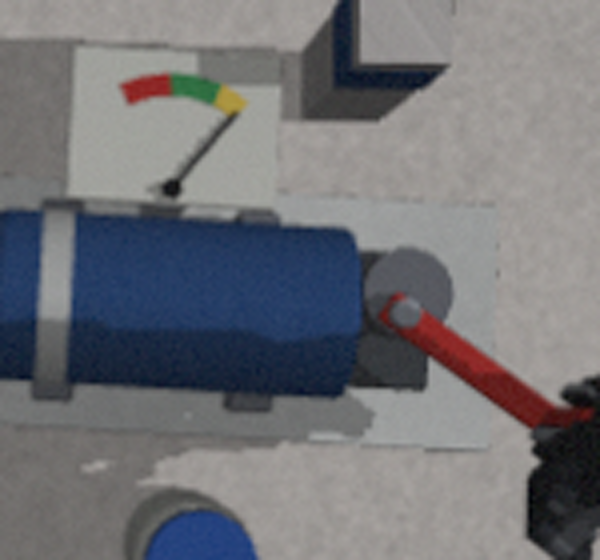

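```bash
python3 -m handwheel '[0,-1.17,0,-0.05,0,0.44,0, 0,-2.33,0,-0.14,0,0.86,0, 0,-3.33,0,-0.27,0,1.22,0, 0,-4.17,0,-0.4,0,1.5,0]'
python3 - <<'E'
from h import *
now()
c=bot.capture("top");cv2.imwrite("pics/t3.png",cv2.resize(c["frame"][120:260,310:460,::-1],None,fx=4,fy=4,interpolation=cv2.INTER_CUBIC))
now();arc([4,7,10,12])
E
```

```text
t: 5.45
eef_pos: [0.4992, -0.2172, 0.095]
orientation: [-0.441, 0.441, -0.552, 0.553]
wrist_force: [-3.5, 1.8, 8.9]
width: 0.0173
t 5.45 pos [ 0.4992 -0.2172  0.095 ] F [-3.5  1.8  8.9] T [0.42 0.51 0.09] w 17.3 q [-0.62  0.38  1.73 -0.    1.04 -0.39] jawdeg -12.8 ydown [ 0. -0. -1.]
t 5.5 pos [ 0.5002 -0.2174  0.0951] F [-2.   1.4  8.2] T [0.16 0.17 0.27] w 17.4 q [-0.61  0.38  1.73  0.    1.03 -0.4 ] jawdeg -12.5 ydown [ 0.001 -0.001 -1.   ]
r 0.0894961997955245 ang 259.36319406381836
4 [-0.01, -0.67, 0.0, -0.02, 0.0, 0.25]
7 [-0.01, -1.17, 0.0, -0.04, 0.0, 0.44]
10 [-0.01, -1.67, 0.0, -0.07, 0.0, 0.62]
12 [-0.01, -2.0, 0.0, -0.1, 0.0, 0.74]
```

View pics/t3.png

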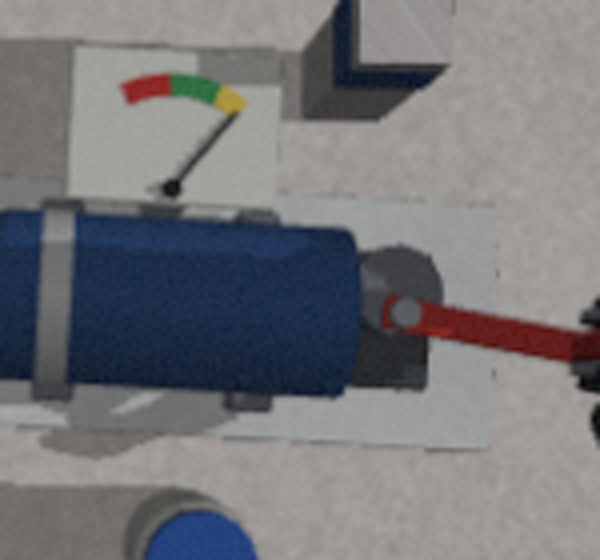

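```bash
python3 -m handwheel '[0,-0.67,0,-0.02,0,0.25,0, 0,-1.17,0,-0.04,0,0.44,0, 0,-1.67,0,-0.07,0,0.62,0, 0,-1.67,0,-0.07,0,0.62,0]'
python3 - <<'E'
from h import *
now()
c=bot.capture("top");cv2.imwrite("pics/t4.png",cv2.resize(c["frame"][120:260,310:460,::-1],None,fx=4,fy=4,interpolation=cv2.INTER_CUBIC))
now();arc([4,7,10,12])
E
```

```text
t: 5.9
eef_pos: [0.5148, -0.2186, 0.095]
orientation: [-0.487, 0.487, -0.512, 0.513]
wrist_force: [-2.0, 2.5, 7.7]
width: 0.0169
t 5.9 pos [ 0.5148 -0.2186  0.095 ] F [-2.   2.5  7.7] T [0.41 0.31 0.23] w 16.9 q [-0.6   0.4   1.69  0.    1.05 -0.55] jawdeg -2.9 ydown [ 0.001 -0.    -1.   ]
t 5.95 pos [ 0.5149 -0.2187  0.0951] F [-2.1  1.7  7.2] T [0.37 0.3  0.27] w 17.4 q [-0.6   0.4   1.69  0.    1.05 -0.55] jawdeg -3.0 ydown [ 0.001 -0.    -1.   ]
r 0.08929462432824259 ang 268.81337531773977
4 [-0.01, -0.67, 0.0, -0.02, 0.0, 0.25]
7 [-0.01, -1.17, 0.0, -0.04, 0.0, 0.43]
10 [-0.01, -1.67, 0.0, -0.07, 0.0, 0.62]
12 [-0.01, -2.0, 0.0, -0.1, 0.0, 0.74]
```

View pics/t4.png

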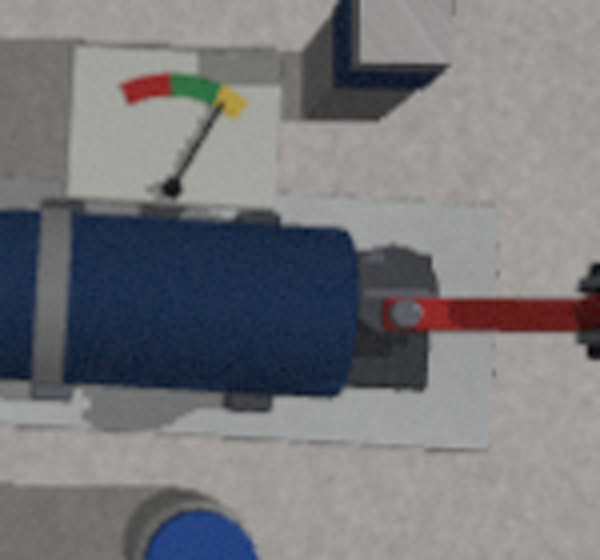

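```bash
python3 -m handwheel '[0,-0.67,0,-0.02,0,0.25,0, 0,-1.17,0,-0.04,0,0.43,0, 0,-1.5,0,-0.06,0,0.55,0, 0,-1.5,0,-0.06,0,0.55,0]'
python3 - <<'E'
from h import *
now()
c=bot.capture("top");cv2.imwrite("pics/t5.png",cv2.resize(c["frame"][120:260,310:460,::-1],None,fx=4,fy=4,interpolation=cv2.INTER_CUBIC))
now();arc([2,4])
E
```

```text
t: 6.35
eef_pos: [0.5282, -0.2178, 0.095]
orientation: [-0.526, 0.526, -0.473, 0.473]
wrist_force: [-3.9, 2.6, 7.2]
width: 0.0172
t 6.35 pos [ 0.5282 -0.2178  0.095 ] F [-3.9  2.6  7.2] T [0.39 0.53 0.14] w 17.2 q [-0.59  0.42  1.66 -0.    1.06 -0.69] jawdeg 6.1 ydown [-0. -0. -1.]
t 6.4 pos [ 0.5282 -0.2178  0.095 ] F [-2.6  1.7  7.2] T [0.38 0.45 0.12] w 17.4 q [-0.59  0.42  1.66 -0.    1.06 -0.69] jawdeg 6.0 ydown [ 0. -0. -1.]
r 0.08910291359310664 ang 277.4247886617169
2 [-0.0, -0.33, 0.0, -0.01, 0.0, 0.12]
4 [-0.0, -0.67, 0.0, -0.01, 0.0, 0.25]
```

View pics/t5.png

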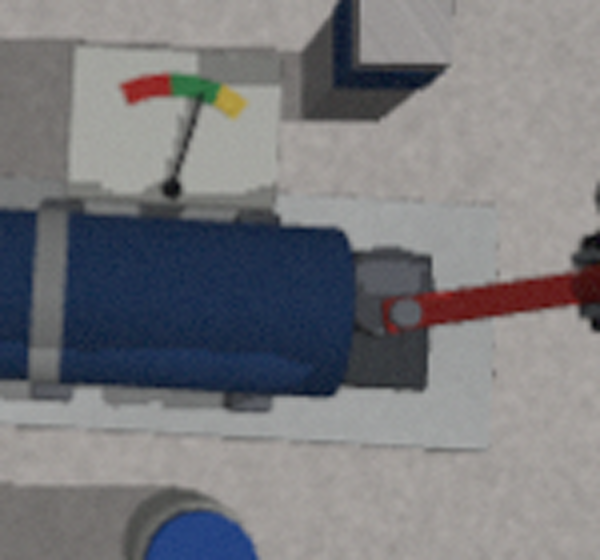

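```bash
python3 -m handwheel '[0,-0.33,0,-0.01,0,0.12,0, 0,-0.5,0,-0.01,0,0.19,0, 0,-0.5,0,-0.01,0,0.19,0]'
python3 -m handwheel '[0,0,0,0,0,0,30, 0,0,0,0,0,0,45, 0,0,0,0,-0.5,0,45, 0,0,0,0,-2,0,45, 0,0,0,0,-3.5,0,45]'
python3 - <<'E'
from h import *
now()
c=bot.capture("top");cv2.imwrite("pics/t6.png",cv2.resize(c["frame"][120:260,310:460,::-1],None,fx=4,fy=4,interpolation=cv2.INTER_CUBIC))
E
```

```text
t: 6.7
eef_pos: [0.5325, -0.217, 0.095]
orientation: [-0.538, 0.538, -0.459, 0.459]
wrist_force: [-4.0, 1.7, 7.4]
width: 0.0172
t: 7.2
eef_pos: [0.5325, -0.217, 0.1822]
orientation: [-0.538, 0.538, -0.46, 0.459]
wrist_force: [-0.1, -1.0, 0.3]
width: 0.0381
t 7.2 pos [ 0.5325 -0.217   0.1822] F [-0.1 -1.   0.3] T [ 0.   -0.05 -0.  ] w 38.1 q [-0.58  0.34  1.54  0.    1.26 -0.74] jawdeg 9.0 ydown [-0.002  0.001 -1.   ]
```

View pics/t6.png

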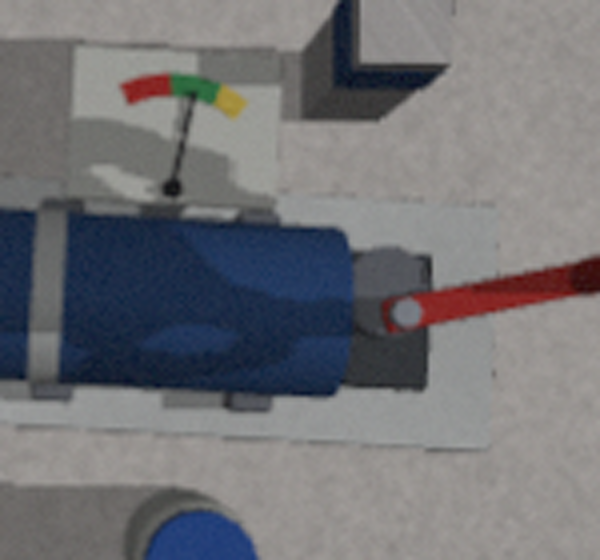

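```bash
python3 - <<'E'
from fit import *
a=np.array([.5325,-.217,.182]);b=np.array([.5314,.1516,.215])
chain([(a+(b-a)*k/3,9-104*k/3) for k in(1,2,3)])
V=[]
for cam,gb in(("top",(225,160,290,215)),("scene",(365,205,420,260))):
    c=bot.capture(cam); V.append((c,near(green(c["frame"]),gb),None))
    print(fit(V[-1:],dialm,[.53,.15],[.005,.005]))
E
```

```text
[0.532, -0.094, 0.193] -25.666666666666664 [-0.09, 5.78, 0.04, -4.96, -0.15, 0.64]
[0.532, 0.029, 0.204] -60.33333333333333 [0.0, 5.78, 0.0, -4.42, -0.44, -2.14]
[0.531, 0.152, 0.215] -95.0 [0.0, 5.78, 0.0, -2.42, -0.44, -4.28]
(array([0.5310991 , 0.15277683]), np.float64(0.07305313809890801))
(array([0.53229005, 0.15191778]), np.float64(0.07477874847044763))
```

```bash
python3 -m handwheel '[0,5.78,0,-4.96,-0.44,0.64,80, 0,5.78,0,-4.96,-0.44,0.64,80, 0,5.78,0,-4.96,-0.44,0.64,80, 0,5.78,0,-4.96,-0.44,0.64,80, 0,5.78,0,-4.96,-0.44,0.64,80]'
python3 -m handwheel '[0,5.78,0,-4.42,-0.44,-2.14,80, 0,5.78,0,-4.42,-0.44,-2.14,80, 0,5.78,0,-4.42,-0.44,-2.14,80, 0,5.78,0,-4.42,-0.44,-2.14,80, 0,5.78,0,-4.42,-0.44,-2.14,80]'
python3 -m handwheel '[0,5.78,0,-2.42,-0.44,-4.3,80, 0,5.78,0,-2.42,-0.44,-4.3,80, 0,5.78,0,-2.42,-0.44,-4.3,80, 0,5.78,0,-2.42,-0.44,-4.3,80, 0,5.78,0,-2.42,-0.44,-4.3,80]'
python3 -m handwheel '[0,0,0,0,0,0,80]'
python3 - <<'E'
from h import *
s=now(); c=bot.capture("wrist"); cv2.imwrite("pics/w3.png",c["frame"][:,:,::-1])
M=W(c,s); print(w2p(c,[[.5316,.1523,.143]],M)); print(row([.5316,.1523,.112],-95))
E
```

```text
t: 7.85
eef_pos: [0.529, -0.0911, 0.1919]
orientation: [0.376, -0.377, 0.599, -0.598]
wrist_force: [0.6, 0.4, 0.1]
width: 0.069
t: 8.35
eef_pos: [0.529, 0.031, 0.2029]
orientation: [0.181, -0.181, 0.684, -0.684]
wrist_force: [-0.0, -0.2, -0.3]
width: 0.068
t: 8.85
eef_pos: [0.5285, 0.1544, 0.2137]
orientation: [0.031, -0.031, -0.706, 0.707]
wrist_force: [0.2, -0.0, 0.1]
width: 0.0683
t: 8.95
eef_pos: [0.5285, 0.1535, 0.2136]
orientation: [0.031, -0.03, -0.706, 0.707]
wrist_force: [-0.2, -0.8, -0.2]
width: 0.0679
t 8.95 pos [0.5285 0.1535 0.2136] F [-0.2 -0.8 -0.2] T [-0.02  0.05  0.  ] w 67.9 q [ 0.08  0.27  1.56 -0.    1.31  1.74] jawdeg -94.9 ydown [-0.001 -0.    -1.   ]
[[315.67109242 207.1900471 ]]
[-0.0, 0.02, 0.01, -0.13, 4.07, 0.03]
```

View pics/w3.png

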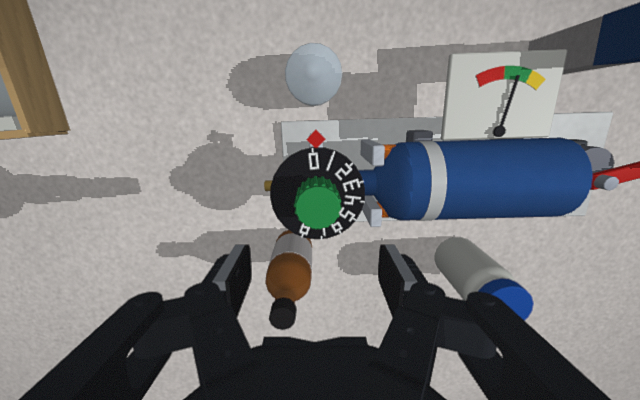

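```bash
python3 -m handwheel '[0,0,0,-0.15,1.5,0.06,80, 0,0,0,-0.15,3,0.06,80, 0,0,0,-0.15,4.05,0.06,80, 0,0,0,-0.15,4.05,0.06,60, 0,0,0,-0.15,4.05,0.06,45]' 40
python3 -m handwheel '[0,0,0,0,0,0,20, 0,0,0,0,0,0,0, 0,0,0,0,0,0,0]' 40
python3 - <<'E'
from h import *
s=now(); c=bot.capture("wrist"); cv2.imwrite("pics/w4.png",c["frame"][:,:,::-1])
E
```

```text
t: 9.5
eef_pos: [0.5324, 0.1515, 0.1132]
orientation: [0.031, -0.031, -0.706, 0.706]
wrist_force: [-0.3, -0.4, 0.5]
width: 0.0406
t: 9.8
eef_pos: [0.5327, 0.1509, 0.1141]
orientation: [0.03, -0.032, -0.706, 0.707]
wrist_force: [-0.4, -4.7, -4.5]
width: 0.0352
t 9.8 pos [0.5327 0.1509 0.1141] F [-0.4 -4.7 -4.5] T [-0.66  0.01 -0.  ] w 35.2 q [ 0.08  0.37  1.69 -0.    1.09  1.74] jawdeg -95.0 ydown [ 0.001 -0.002 -1.   ]
```

View pics/w4.png

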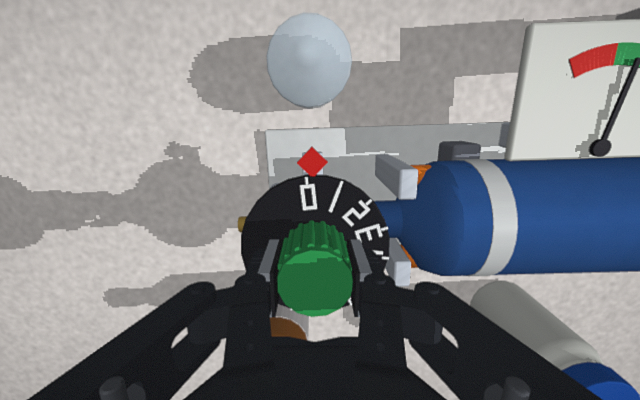

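```bash
python3 - <<'E'
from h import *
now()
c=bot.capture("top");cv2.imwrite("pics/t7.png",cv2.resize(c["frame"][120:260,210:460,::-1],None,fx=3.2,fy=3.2,interpolation=cv2.INTER_CUBIC))
now()
E
```

```text
t 9.85 pos [0.5327 0.1509 0.1142] F [-0.2 -4.1 -5. ] T [-0.71  0.04  0.02] w 35.0 q [ 0.08  0.37  1.69 -0.    1.09  1.74] jawdeg -95.0 ydown [ 0.002 -0.002 -1.   ]
t 9.9 pos [0.5327 0.1509 0.1141] F [-0.5 -5.6 -5. ] T [-0.69  0.07 -0.03] w 35.1 q [ 0.08  0.37  1.69 -0.    1.09  1.74] jawdeg -95.0 ydown [ 0.001 -0.002 -1.   ]
```

View pics/t7.png

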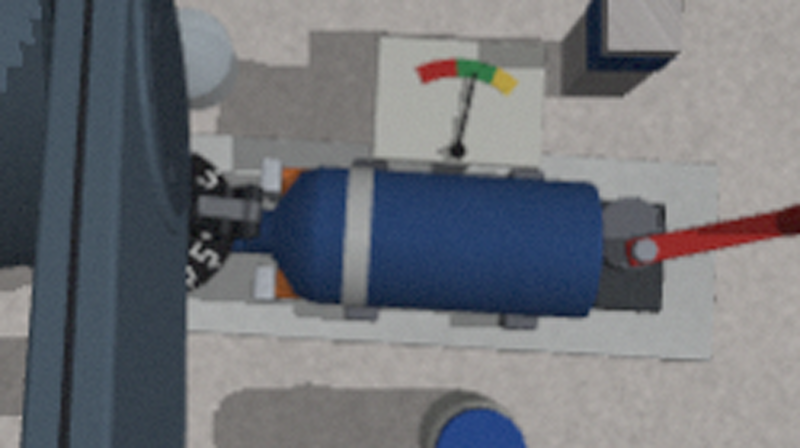

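```bash
python3 -m handwheel '[0,0,0,0,0,0.06,0]'
python3 -m handwheel '[0,-1.25,0,0,0,0,0, 0,-2.5,0,0,0,0,0, 0,-3.75,0,0,0,0,0, 0,-5,0,0,0,0,0, 0,-5,0,0,0,0,0]'
python3 - <<'E'
from h import *
s=now(); c=bot.capture("wrist"); cv2.imwrite("pics/w5.png",c["frame"][:,:,::-1])
E
```

```text
t: 10.0
eef_pos: [0.5327, 0.1506, 0.1141]
orientation: [-0.03, 0.032, 0.707, -0.706]
wrist_force: [-0.4, 2.8, -4.8]
width: 0.0349
t: 10.5
eef_pos: [0.5323, 0.1511, 0.1141]
orientation: [0.154, -0.153, 0.691, -0.69]
wrist_force: [-1.2, 1.7, -1.0]
width: 0.0347
t 10.5 pos [0.5323 0.1511 0.1141] F [-1.2  1.7 -1. ] T [ 0.28  0.33 -0.29] w 34.7 q [0.07 0.37 1.69 0.   1.08 1.21] jawdeg -65.0 ydown [ 0.001  0.001 -1.   ]
```

View pics/w5.png

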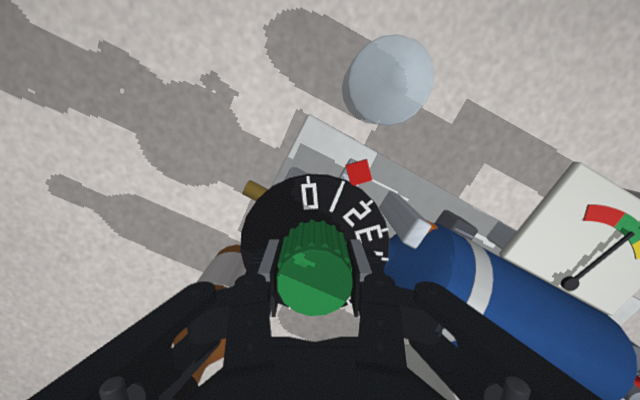

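```bash
python3 -m handwheel '[0,-1.2,0,0,0,0,0, 0,-2.4,0,0,0,0,0, 0,-3.6,0,0,0,0,0, 0,-4.8,0,0,0,0,0, 0,-6,0,0,0,0,0]'
python3 -m handwheel '[0,-1.2,0,0,0,0,0, 0,-2.4,0,0,0,0,0, 0,-3.6,0,0,0,0,0, 0,-4.8,0,0,0,0,0, 0,-6,0,0,0,0,0]'
python3 - <<'E'
from h import *
s=now(); c=bot.capture("wrist"); cv2.imwrite("pics/w6.png",c["frame"][:,:,::-1])
E
```

```text
t: 11.05
eef_pos: [0.5319, 0.1514, 0.1141]
orientation: [0.359, -0.359, 0.61, -0.609]
wrist_force: [-3.8, 4.6, 3.1]
width: 0.0349
t: 11.55
eef_pos: [0.5313, 0.1518, 0.1141]
orientation: [0.53, -0.529, 0.469, -0.468]
wrist_force: [-4.9, 4.4, 3.2]
width: 0.0348
t 11.55 pos [0.5313 0.1518 0.1141] F [-4.9  4.4  3.2] T [0.65 1.02 0.05] w 34.8 q [ 0.08  0.37  1.69  0.    1.09 -0.05] jawdeg 7.0 ydown [-0.001  0.002 -1.   ]
```

View pics/w6.png

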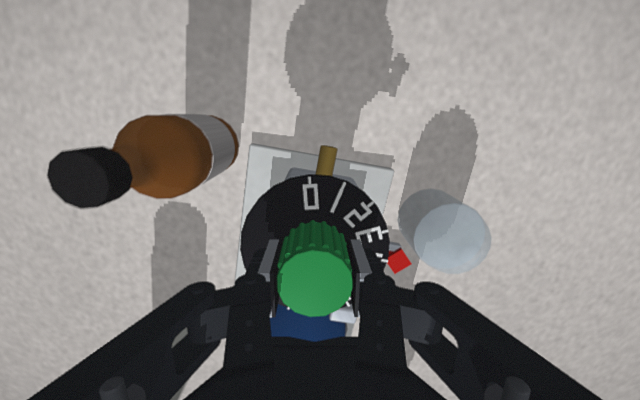

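```bash
python3 -m handwheel '[0,-1.2,0,0,0,0,0, 0,-2.4,0,0,0,0,0, 0,-3.6,0,0,0,0,0, 0,-4.8,0,0,0,0,0, 0,-6,0,0,0,0,0]'
python3 -m handwheel '[0,-1.2,0,0,0,0,0, 0,-2.4,0,0,0,0,0, 0,-3.6,0,0,0,0,0, 0,-4.8,0,0,0,0,0, 0,-6,0,0,0,0,0]'
python3 -m handwheel '[0,-0.6,0,0,0,0,0, 0,-1.1,0,0,0,0,0, 0,-1.1,0,0,0,0,0]'
python3 - <<'E'
from h import *
s=now(); c=bot.capture("wrist"); cv2.imwrite("pics/w7.png",c["frame"][:,:,::-1])
E
```

```text
t: 12.1
eef_pos: [0.531, 0.1512, 0.1141]
orientation: [0.649, -0.648, 0.282, -0.281]
wrist_force: [-4.8, 1.8, 3.1]
width: 0.035
t: 12.6
eef_pos: [0.5308, 0.1508, 0.114]
orientation: [0.704, -0.704, 0.068, -0.067]
wrist_force: [-6.6, 0.9, 4.3]
width: 0.0352
t: 12.9
eef_pos: [0.5308, 0.1507, 0.114]
orientation: [-0.707, 0.707, -0.029, 0.027]
wrist_force: [-6.5, 0.3, 4.1]
width: 0.0347
t 12.9 pos [0.5308 0.1507 0.114 ] F [-6.5  0.3  4.1] T [-0.03  1.03 -0.04] w 34.7 q [ 0.07  0.37  1.69  0.    1.09 -1.42] jawdeg 85.5 ydown [-0.002  0.    -1.   ]
```

View pics/w7.png

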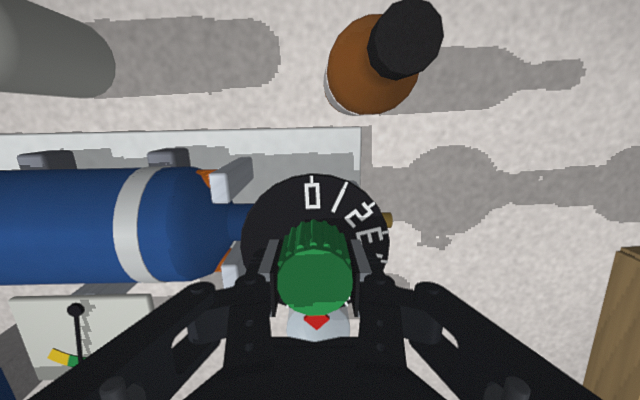

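```bash
python3 -m handwheel '[0,0,0,0,0,0,60, 0,0,0,0,0,0,75, 0,0,0,0,0,0,75, 0,0,0,0,-1,0,75, 0,0,0,0,-3,0,75]'
python3 -m handwheel '[0,0,0,2,-1.5,0,75, 0,0,0,4,-2,0,75, 0,0,0,6,-2,0,75, 0,0,0,7,-2,0,75, 0,0,0,7,-2,0,75]'
python3 - <<'E'
from h import *
s=now()
for n in("top","scene"):
    c=bot.capture(n);f=c["frame"][:,:,::-1]
    cr=f[110:270,210:460] if n=="top" else f[80:340,180:470]
    k=3.2 if n=="top" else 2.2
    cv2.imwrite(f"pics/{n}9.png",cv2.resize(cr,None,fx=k,fy=k,interpolation=cv2.INTER_CUBIC))
    for o,z in(("dropper_mid",.075),("jar_mid",.0575),("carton_mid",.07),("cup_glass_mid",.041)):
        for r in bot.regions_of(o,n)[:1]:
            ys,xs=np.nonzero(r["pixels"]);print(n,o,p2w(c,(xs.mean(),ys.mean()),z)[0].round(3))
E
```

```text
t: 13.45
eef_pos: [0.5296, 0.1501, 0.1852]
orientation: [-0.706, 0.707, -0.031, 0.025]
wrist_force: [1.4, 1.2, 0.3]
width: 0.0636
t: 13.95
eef_pos: [0.7106, 0.1354, 0.2355]
orientation: [-0.706, 0.707, -0.028, 0.029]
wrist_force: [1.4, -0.5, -0.8]
width: 0.0639
t 13.95 pos [0.7106 0.1354 0.2355] F [ 1.4 -0.5 -0.8] T [0.03 0.   0.04] w 63.9 q [ 0.03  0.58  1.04 -0.    1.52 -1.46] jawdeg 85.4 ydown [ 0.001 -0.    -1.   ]
top jar_mid [ 0.398 -0.03   0.057]
top carton_mid [ 0.643 -0.121  0.07 ]
top cup_glass_mid [0.636 0.126 0.041]
scene dropper_mid [0.442 0.193 0.075]
scene jar_mid [ 0.398 -0.018  0.057]
scene carton_mid [ 0.639 -0.123  0.07 ]
scene cup_glass_mid [0.65  0.156 0.041]
```

View pics/top9.png

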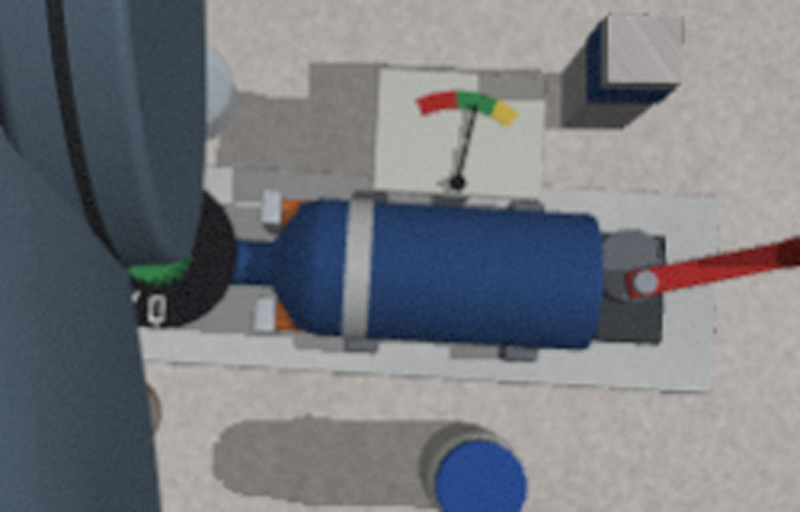

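View pics/scene9.png

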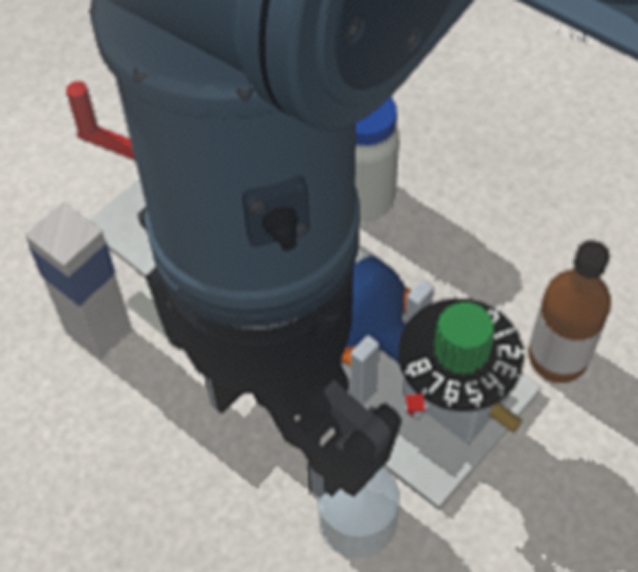

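```bash
python3 -m handwheel '[0,0,0,0,-1,2,75, 0,0,0,0,-1,4,75, 0,0,0,-2,-1,6,75, 0,0,0,-3,-1,8,75, 0,0,0,-3,-1,8,75]'
python3 -m handwheel '[0,0,0,-4,0,1,75, 0,0,0,-4,0,1,75, 0,0,0,-4,0,1,75, 0,0,0,-4,0,1,75]'
python3 - <<'E'
from h import *
s=now()
for n in("top",):
    c=bot.capture(n);f=c["frame"][:,:,::-1]
    cv2.imwrite(f"pics/{n}10.png",cv2.resize(f[110:270,210:460],None,fx=3.2,fy=3.2,interpolation=cv2.INTER_CUBIC))
    for o,z in(("dropper_mid",.075),("cup_glass_mid",.041),("jar_mid",.0575),("carton_mid",.07)):
        for r in bot.regions_of(o,n)[:1]:
            ys,xs=np.nonzero(r["pixels"]);print(n,o,p2w(c,(xs.mean(),ys.mean()),z)[0].round(3))
E
```

```text
t: 14.95
eef_pos: [0.6447, 0.3458, 0.2636]
orientation: [0.707, -0.706, 0.027, -0.026]
wrist_force: [0.0, 0.1, 0.6]
width: 0.064
t: 15.35
eef_pos: [0.5481, 0.3757, 0.2643]
orientation: [0.707, -0.706, 0.026, -0.027]
wrist_force: [0.5, -0.6, 0.6]
width: 0.0637
t 15.35 pos [0.5481 0.3757 0.2643] F [ 0.5 -0.6  0.6] T [-0.03 -0.03 -0.04] w 63.7 q [ 0.43  0.45  1.18 -0.    1.51 -1.06] jawdeg 85.7 ydown [ 0.001  0.    -1.   ]
top dropper_mid [0.436 0.188 0.075]
top cup_glass_mid [0.639 0.145 0.041]
top jar_mid [ 0.399 -0.03   0.057]
top carton_mid [ 0.644 -0.121  0.07 ]
```

View pics/top10.png

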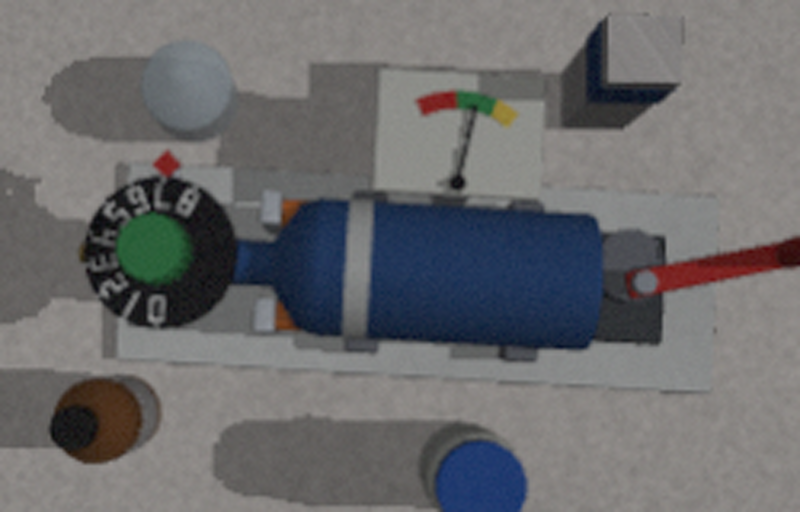

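The needle is in mid-green, with its tip at about (472,107). The "7" at (162,195) is under the arrow at (167,163), as "0" was at the start. The bystanders have not moved, so I'm handing in.

```bash
python3 - <<'E'
from station import bot
print(bot.sign_off(), bot.get_state()["t"])
E
```

```text
the job is handed in; nothing more can be done
the job is handed in; nothing more can be done
```

Both steps are done in the order asked, and the job is handed in. The robot's clock read 15.35 s at the last reading before hand-in.

- **Lever:** I gripped the red post and swung it counter-clockwise in steps, checking the gauge after each. When I let go the needle stood in mid-green, at about 3.7 mm by my reading of its angle. It was still there in the last picture.
- **Dial:** I turned the dial 180.5° in a single grasp and let go. The last top view shows 7 at the red arrow, in the same place 0 stood at the start.
- **Gripping the dial:** The grip first pushed on the cylinder with about 5 N along +y. I shifted the tool to ease that before turning. The needle moved by only about 0.1–0.2 mm and stayed in the green.
- **Bystanders:** The final top view puts the bottle, jar, carton and glass within 1 mm of where they started. An earlier check put the glass and jar up to about 2 cm off, but the arm was blocking part of both cameras' views then, and the clear view did not repeat it.
- **Robot:** It was clear of everything at hand-in, and forces in the readings stayed around 10 N or less.

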